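# Lock the board jig through its L-shaped slot

## Robot

A 6-joint arm with a two-finger parallel gripper is mounted at the origin on the work surface. World frame = base frame: x ahead of the robot, y to its left, z up, the work surface at z = 0. Lengths are in m, angles in rad, forces in N, time in s.
With the tool pointing down it reaches from about 0.4 to 0.825 m from the base axis. Payload 7 kg.
Tool frame: the origin (TCP) lies at the very end of the fingers, on their centre line; the grasp point (between the pads) lies 19 mm behind it (tcp_to_grasp is the distance from the TCP to the grasp point, in m); x points along the fingers, z is the direction in which the jaws open and shut, and the axes are right-handed (so a half turn about x gives the same grasp; the last joint's range is limited). The gripper opens to 88 mm and grips with 3 to 60 N. Pads are 19 mm wide; open, the fingers measure 130 mm over their backs; the gripper's body (78 mm by 193 mm) begins 47 mm behind the grasp point.
Start: joints at [1.533, 0.359, 0.012, 0, -1.224, -0.288], TCP at [0.216, 0.639, 0.227] pointing down, gripper open.
Joint ranges: [-3.07, 3.07], [-1.43, 2.12], [-1.02, 1.25], [-3.03, 1.67], [-3.05, -0], [-3.03, 3.03]. Speed limits (rad/s): [2.39, 2.39, 3.01, 3.14, 3.14, 3.14].

## Interface

Orientations are given as [roll, pitch, yaw] about the fixed x, y, z axes, in that order (R = Rz(yaw) Ry(pitch) Rx(roll)).
In Python, from station import get_state, grab_frame, job_done, tcp_to_grasp gives the robot as it stands. The module is installed in compiled form; this text tells all that it offers.
- The arm moves only by the shell command python3 -m crank 'ROWS' [FORCE]. ROWS is JSON, a list of rows, each a list of 7 numbers: the shift along the tool's x, y, z in m, then the turn, a rotation vector about the tool's x, y, z in rad, then the opening, from 0 (shut) to 1 (fully open). In form: [[x, y, z, wx, wy, wz, fingers], ...]. A call has 1 to 10 rows; each row is the pose to reach, as a shift and turn from the pose commanded when the call began, along the tool's axes at that moment; what a row does not reach only later rows make up. A row lasts 1/8 s, in which the tool goes at most 62.5 mm and 10.7 degrees, less where a joint would pass 70% of its speed; a pose out of reach is approached as far as the arm can. A call with a gripper value outside its range is refused whole. The fingers move at their own pace and stop on an object; FORCE is the grip in N (left out, the last holds). Time passes only in rows, so rows that repeat a pose let the fingers close. It gives the time, the measured TCP pose, the force and the opening at its end, in the units of the state.
- get_state(): the state, without advancing time (a new reading comes with each control period).
- grab_frame(name): name is "scene" or "side" or "wrist"; returns a dict with "pixels" (400x640x3 uint8, red, green, blue), "vfov" (degrees; the focal length in pixels is half the picture's height over the tangent of half this angle, whatever the lens; pixels are square), "cx", "cy" (the principal point, pixels), "extrinsics" (4x4, takes a point from world to camera coordinates). Camera axes: x right, y up, looking along -z (the intrinsics and any distortion apply to the point x, -y, -z); pixel columns grow to the right and rows downward; lengths in m; the calibration is good to about 2 mm. The wrist camera is an equidistant fisheye: a pixel r from the principal point sees the ray r / f radians off the axis. A picture is of the moment at which its call begins. There is no depth.
- job_done(): hands the job in, once; it reports no verdict.
The state is a dict: "t": time; "q": joint angles; "qd": joint speeds; "joint_efforts": joint torques, N m; "eef_pos": TCP position; "ee_rot": TCP orientation; "force": force on the tool from outside, world axes, zero at the start; "moment": the same for the moment, N m; "width": finger opening in m.
Only numpy, scipy, OpenCV 4.12 (cv2) and the standard library are available. Lean on these libraries where they do the work, as an engineer would, in place of code of your own. Each camera call takes 0.05 s, during which the arm holds its last target.

## Task

Lock the circuit board into the clamping jig: with the fingertips, push the upright brass pin along the long leg of its L-shaped slot until the jaw is fully closed on the board, then push it round the corner and fully home to the end of the short leg. Only push the pin, do not lift it, and leave the loose parts on and around the jig where they are. Finish with the hand clear of everything.

Things in the scene. Friction and masses are not known exactly. Their poses are not given: they have to be found in the camera images.
- jig: clamping jig, a fixed grey metal plate on a dark base: 260 mm long (x), 170 mm wide (y), plate top 20 mm above the counter. Origin: centre of the underside; z up. In the plate an L-shaped slot, 18 to 20 mm wide, 12 mm deep; the pin's axis runs in it along the jig's +x from (-75, -20) mm to the corner (-20, -20) mm, then along the jig's +y to (-20, +15) mm.
- pin_top (a point): centre of the flat top of the upright round brass pin, on its axis, 66 mm above the counter. Diameter 14 mm. Pushable from any side with the fingertips 31 to 60 mm above the counter, over the low yoke. It does not spring back. It stands loose in its collar: a hand that rises while pressing on it can lift it, so back off first.
- yoke (a point): centre of the low steel yoke that the pin stands in, at the height of its top, 26.5 mm above the counter; it moves with the jaw. 36 mm along the jig's x, 84 mm along its y (from 24 mm on the -y side of the long leg's centre line to 60 mm on the +y side). In it the pin's dark collar, 24 mm across, top 28.5 mm above the counter.
- board (a point): centre of the green circuit board clamped by the jaw, at its top face, 28 mm above the counter; it is fixed to the jig at its +x end, 60 mm along x, 104 mm along y, its parts reach 42 mm above the counter, and a fixed stop 36 mm high stands behind it
- corner (a point): the pin axis' place at the corner of the L, at plate-top height (20 mm above the counter), in the jig's plate; axes as the jig's
- leg_end (a point): the pin axis' place at the end of the short leg, 35 mm along the jig's +y from the corner, at plate-top height; axes as the jig's
- jaw (a joint): travel of the steel jaw with its yoke, carried along by the pin, in m along the jig's +x: 0 fully open (pin at the start of the long leg), 0.055 fully closed on the board (pin at the corner, stop). Pushing takes about 3 to 6 N. The jaw's cross bar is 70 mm ahead of the pin, 36 mm above the counter, 100 mm wide.
- shoe (a joint): travel of the pin across the yoke, in m along the jig's +y: 0 in the long leg, 0.035 at the end of the short leg (stop). The slot's walls let it grow only when the jaw has travelled at least 0.051. Pushing takes about 2 to 4 N.
- pin (a joint): how far the pin has been lifted up out of its collar, in m; 0 when it sits fully down. It weighs about 70 g.
- standoff_a: loose brass hexagonal standoff, 14 mm across, 26 mm tall, standing on the jig's plate to the +y side of the long leg; origin at the centre of its foot. Leave alone.
- standoff_b: the same kind of standoff, standing on the jig's plate to the -y side of the long leg. Leave alone.
- lens: loose amber glass indicator lens, a dome 26 mm across and 12 mm high, on the jig's plate at its -x, +y corner; origin at the centre of its underside. Leave alone.
- canister: round screw-top tin canister with a dented lid, 85 mm across, 96 mm tall, standing on the counter on the -y side of the jig; origin at the centre of its underside. Leave alone.
- remote_back: black plastic remote-control back, 165 x 46 x 10 mm, lying on the counter on the +y side of the jig; origin at the centre of its underside. Leave alone.
- spanner: steel spanner, 160 mm long, lying on the counter on the -y side of the jig, beyond the canister; origin under its middle. Leave alone.
- driver: screwdriver, 180 mm long, lying on the counter on the +y side, beyond the remote back; origin under its middle. Leave alone.

How it is judged:
On the way, in this order (a step that is already met when the one before it is completed fails the run):
1. the pin is pushed along the long leg until the jaw is closed (value of joint jaw above 0.0505 m and value of joint shoe below 0.025 m), for 0.05 s.
2. the pin is pushed to the end of the short leg (value of joint shoe above 0.0315 m), for 0.1 s.
At the end, for the whole second after the job is handed in: the jaw is closed (travel at least 50 of 55 mm), the pin is at the end of the short leg (at least 31 of 35 mm), sitting fully down (within 3 mm), and every loose part lies within 12 mm of where it was (value of joint jaw above 0.05 m and value of joint shoe above 0.031 m and value of joint pin below 0.003 m and distance of each of standoff_a, standoff_b, lens, canister, remote_back, spanner, driver from where it was at the start of the episode below 0.012 m); the robot touches nothing.
It fails at once if the pin is lifted more than 6 mm (value of joint pin above 0.006 m).
It fails at once if a loose part on or around the jig is moved more than 12 mm (distance of any of standoff_a, standoff_b, lens, canister, remote_back, spanner, driver from where it was at the start of the episode above 0.012 m).
It also fails if it takes over 38 s, if anything falls off the work surface, if the arm or the gripper's body presses on something with over 40 N, if the wrist force passes 120 N, or if a joint passes its speed limit or range.

## Working session

There is one attempt and no reset: what is moved stays moved. The work goes in short steps, Python scripts to look and compute and a shell command to move; the robot and the scene stay as the last step left them, time stands still between calls to the robot, and variables do not carry over. Pictures are saved under pics/ and viewed, and the job is handed in when it is done.

```bash
mkdir -p pics
python3 - <<'E'
from station import *
import cv2
s=get_state(); print({k:(v if not hasattr(v,'tolist') else v.tolist()) for k,v in s.items()}, tcp_to_grasp)
for n in ["scene","side","wrist"]:
    f=grab_frame(n); print(n,f["vfov"],f["cx"],f["cy"],f["extrinsics"])
    cv2.imwrite(f"pics/{n}0.png",f["pixels"][:,:,::-1])
E
```

```text
{'t': 0.0, 'q': [1.5330955747276163, 0.35939272726476834, 0.01108498403273835, -0.00032945366710991614, -1.2241558042408383, -0.2880966739606376], 'qd': [-0.00047539698915318774, -0.00037088214393296055, 0.0015064736328317505, 0.000654898138309542, 0.0009824000726384578, -0.00010238971405577765], 'joint_efforts': [0.00041225471250072587, -58.27259659767151, 29.30595338344574, 6.997062563896179, 0.006866166950203478, -0.0001694449065325898], 'eef_pos': [0.21592179201311756, 0.6390115543828843, 0.2256340422725666], 'ee_rot': [0.10445072912209197, 1.5691005736932744, -1.7922552106163607], 'force': [0.02207887987101747, 0.1759095331073158, 0.6984514940609715], 'moment': [-0.016025826804310007, 0.0027240069368223313, -0.04740775169622842], 'width': 0.08740669187378909} 0.0188
scene 43.45540830007924 314.5972527975364 201.0956376271618 [[ 0.65064534  0.75936489 -0.00505927 -0.40273692]
 [-0.48473602  0.42044555  0.76697883  0.20618054]
 [ 0.58454394 -0.4965788   0.64165246 -1.59207441]
 [ 0.          0.          0.          1.        ]]
side 45.512184176035476 312.40340807250607 195.78859921000728 [[ 0.91081699 -0.41223243 -0.0218367  -0.52011737]
 [ 0.25908452  0.52965659  0.80767512 -0.23853132]
 [-0.32138393 -0.74130177  0.58922326 -0.85261217]
 [ 0.          0.          0.          1.        ]]
wrist 65.70646984690485 316.2412943762406 197.30829343206312 [[-0.32169786 -0.94684173  0.00110939  0.67572977]
 [ 0.91741823 -0.31199037 -0.24699354  0.0328588 ]
 [ 0.23420991 -0.07843952  0.96901649 -0.38821579]
 [ 0.          0.          0.          1.        ]]
```

View pics/scene0.png

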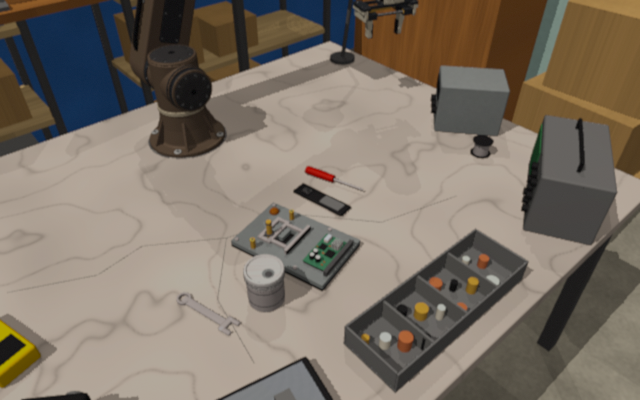

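View pics/side0.png

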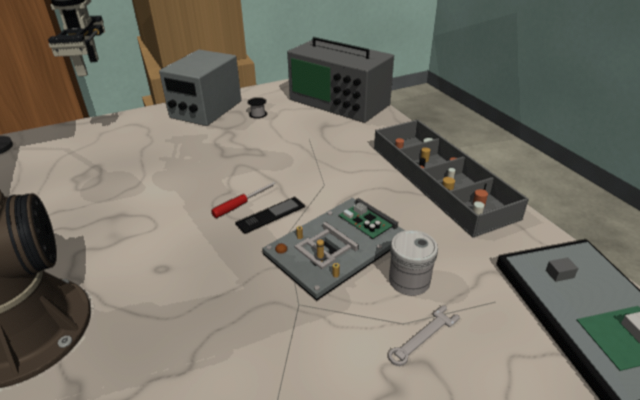

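View pics/wrist0.png

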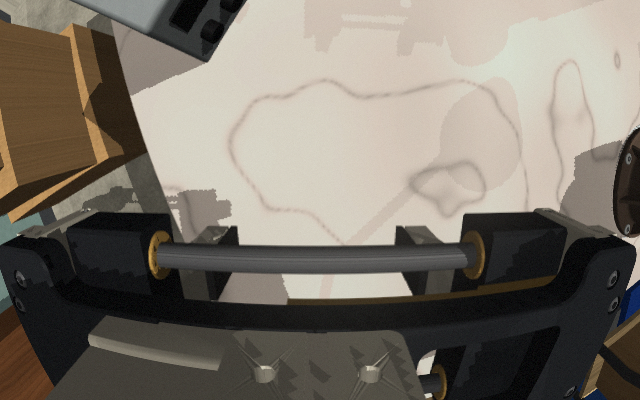

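Run:
```python
import cv2
a=cv2.imread('pics/scene0.png')[190:320,220:370]; cv2.imwrite('pics/sc0c.png',cv2.resize(a,None,fx=5,fy=4.6*1,interpolation=2)[:600])
a=cv2.imread('pics/side0.png')[185:305,255:445]; cv2.imwrite('pics/si0c.png',cv2.resize(a,None,fx=4,fy=4,interpolation=2))
```

```text
(no output)
```

View pics/sc0c.png

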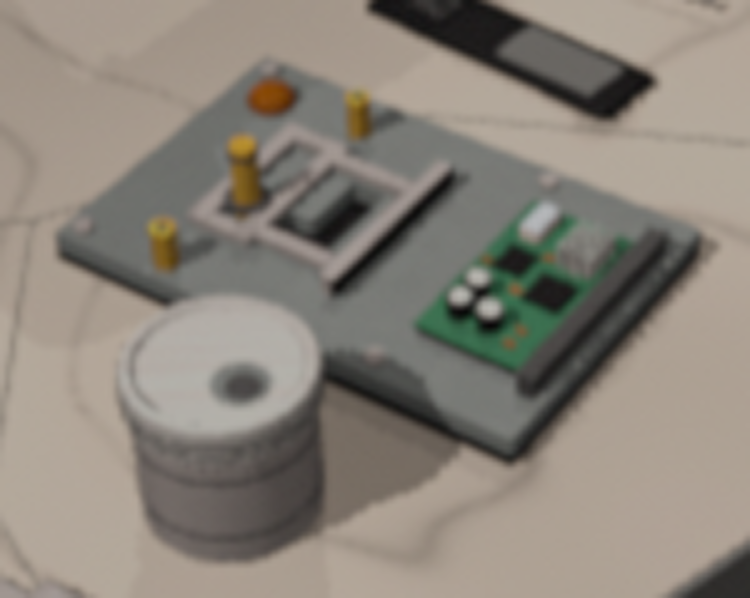

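View pics/si0c.png

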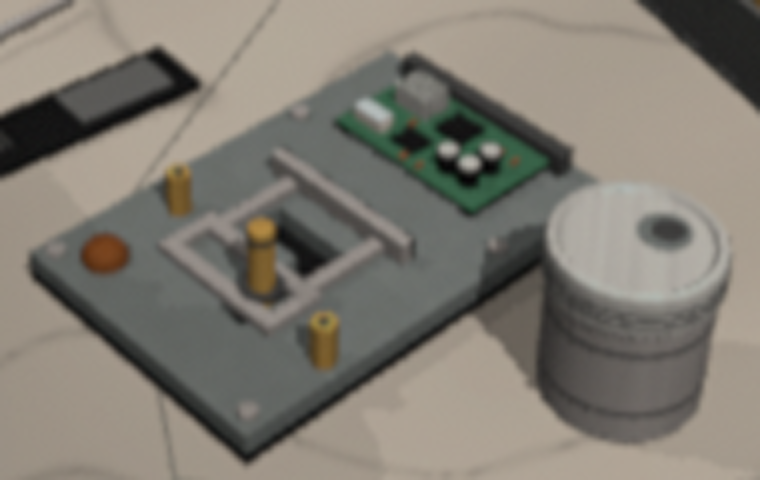

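```bash
cat > h.py <<'E'
import numpy as np
from math import *
CAM={}
def setcam(n,f): CAM[n]=(f["vfov"],f["cx"],f["cy"],np.array(f["extrinsics"]))
def ray(n,u,v):
    vf,cx,cy,E=CAM[n]; fl=200/tan(radians(vf)/2)
    d=np.array([(u-cx)/fl,-(v-cy)/fl,-1.]); R=E[:3,:3]
    return -R.T@E[:3,3], R.T@d
def onz(n,u,v,z):
    c,d=ray(n,u,v); return c+d*(z-c[2])/d[2]
def tri(a,b):
    (c1,d1),(c2,d2)=ray(*a),ray(*b)
    d1=d1/np.linalg.norm(d1);d2=d2/np.linalg.norm(d2)
    s=np.linalg.lstsq(np.c_[d1,-d2],c2-c1,rcond=None)[0]
    p,q=c1+s[0]*d1,c2+s[1]*d2; return (p+q)/2,np.linalg.norm(p-q)
def proj(n,p):
    vf,cx,cy,E=CAM[n]; fl=200/tan(radians(vf)/2); c=E[:3,:3]@p+E[:3,3]
    return np.array([cx+fl*c[0]/-c[2],cy+fl*c[1]/c[2]])
A=np.array
CAM["scene"]=(43.45540830007924,314.5972527975364,201.0956376271618,A([[ 0.65064534,0.75936489,-0.00505927,-0.40273692],[-0.48473602,0.42044555,0.76697883,0.20618054],[0.58454394,-0.4965788,0.64165246,-1.59207441],[0,0,0,1]]))
CAM["side"]=(45.512184176035476,312.40340807250607,195.78859921000728,A([[0.91081699,-0.41223243,-0.0218367,-0.52011737],[0.25908452,0.52965659,0.80767512,-0.23853132],[-0.32138393,-0.74130177,0.58922326,-0.85261217],[0,0,0,1]]))
E
python3 - <<'E'
from h import *
np.set_printoptions(precision=4,suppress=True)
S=lambda u,v:(220+u/5,190+v/4.6); D=lambda u,v:(255+u/4,185+v/4)
P={}
for k,a,b,z in [("mp",(268,60),(32,262),.02),("mm",(60,240),(247,440),.02),("pp",(700,237),(392,55),.02),("pm",(512,447),None,.02),("pin",(243,145),(261,228),.066),("sa",(357,98),(178,172),.046),("sb",(163,227),(324,320),.046)]:
    p=onz("scene",*S(*a),z); P[k]=p
    if b: q=onz("side",*D(*b),z); t,g=tri(("scene",*S(*a)),("side",*D(*b))); P[k]=(p+q)/2; print(k,p,q,t,g)
    else: print(k,p)
for a,b in [("mp","pp"),("mm","pm"),("mm","mp"),("pm","pp")]:
    d=P[b]-P[a]; print(a,b,np.linalg.norm(d),degrees(atan2(d[1],d[0])))
E
```

```text
mp [ 0.4622 -0.006   0.02  ] [ 0.4542 -0.0139  0.02  ] [ 0.4563 -0.0031  0.0124] 0.003740293029900134
mm [ 0.513  -0.1682  0.02  ] [ 0.5031 -0.1705  0.02  ] [ 0.5059 -0.1644  0.0125] 0.0003400069123189612
pp [0.7109 0.0638 0.02  ] [0.7039 0.0625 0.02  ] [0.7072 0.068  0.0149] 0.000651766409430649
pm [ 0.7581 -0.0968  0.02  ]
pin [ 0.554  -0.0866  0.066 ] [ 0.5494 -0.0883  0.066 ] [ 0.551  -0.0847  0.0627] 0.00021099070098138206
sa [ 0.5421 -0.0094  0.046 ] [ 0.5384 -0.0096  0.046 ] [ 0.5394 -0.0072  0.0434] 0.0006573409091560136
sb [ 0.5606 -0.1393  0.046 ] [ 0.5579 -0.1397  0.046 ] [ 0.5588 -0.1381  0.0441] 0.0002816682383500418
mp pp 0.25971021921588683 16.341493304705704
mm pm 0.2603177714376856 16.191663497072444
mm mp 0.1670205183038006 107.37703466755057
pm pp 0.16771316023230967 107.58005202657903
```

```bash
cat >> h.py <<'E'
from scipy.spatial.transform import Rotation as Ro
def toolR(s): return Ro.from_euler('xyz',s['ee_rot']).as_matrix()
def plan(s,target,yaw_z,tr=True):
    # tool x down, tool z horizontal along world yaw_z
    x=A([0,0,-1.]); z=A([cos(yaw_z),sin(yaw_z),0]); y=np.cross(z,x); T=np.c_[x,y,z]
    R=toolR(s); return R.T@(A(target)-s['eef_pos']), Ro.from_matrix(R.T@T).as_rotvec()
E
python3 - <<'E'
from h import *; from station import get_state
np.set_printoptions(precision=4,suppress=True)
s=get_state(); R=toolR(s); print(R)
E=A(grab:=None) if 0 else None
y=radians(16.7)
for a in (16.7,106.7,-73.3,196.7): print(a,plan(s,[.515,-.1,.2],radians(a)))
Ew=A([[-0.32169786,-0.94684173,0.00110939,0.67572977],[0.91741823,-0.31199037,-0.24699354,0.0328588],[0.23420991,-0.07843952,0.96901649,-0.38821579],[0,0,0,1]])
c=-Ew[:3,:3].T@Ew[:3,3]; print("cam",c,"in tool",R.T@(c-s['eef_pos']), "look",-R.T@Ew[2,:3])
E
```

```text
[[-0.0003  0.9474 -0.3201]
 [-0.0012 -0.3201 -0.9474]
 [-1.      0.0001  0.0012]]
16.7 (array([0.0267, 0.5199, 0.6045]), array([-2.1881,  0.0009,  0.0013]))
106.7 (array([0.0267, 0.5199, 0.6045]), array([ 2.5243,  0.0003, -0.0016]))
-73.3 (array([0.0267, 0.5199, 0.6045]), array([-0.6173,  0.0012,  0.0002]))
196.7 (array([0.0267, 0.5199, 0.6045]), array([ 0.9535,  0.0011, -0.0007]))
cam [0.2782 0.6196 0.3836] in tool [-0.1577  0.0652 -0.0012] look [ 0.969  -0.2471 -0.0005]
```

```bash
python3 -m crank '[[0.027,0.51,0.609,0.954,0,0,0],[0.027,0.51,0.609,0.954,0,0,0],[0.027,0.51,0.609,0.954,0,0,0],[0.027,0.51,0.609,0.954,0,0,0],[0.027,0.51,0.609,0.954,0,0,0],[0.027,0.51,0.609,0.954,0,0,0],[0.027,0.51,0.609,0.954,0,0,0],[0.027,0.51,0.609,0.954,0,0,0],[0.027,0.51,0.609,0.954,0,0,0],[0.027,0.51,0.609,0.954,0,0,0]]'
```

```text
t: 1.4
eef_pos: [0.443, 0.0555, 0.2056]
ee_rot: [-2.888, 1.57, 0.546]
force: [1.7, 0.1, 0.4]
width: 0.001
```

Run:
```python
from h import *; from station import get_state
np.set_printoptions(precision=4,suppress=True)
s=get_state(); print(*plan(s,[.504,-.101,.2],radians(196.7)))
```

```text
[ 0.0056  0.1674 -0.0134] [ 0.0001 -0.001   0.0003]
```

```bash
python3 -m crank '[[0.005,0.167,-0.013,0,0,0,0],[0.005,0.167,-0.013,0,0,0,0],[0.005,0.167,-0.013,0,0,0,0],[0.005,0.167,-0.013,0,0,0,0],[0.005,0.167,-0.013,0,0,0,0]]'
python3 - <<'E'
from h import *; from station import *
import cv2
np.set_printoptions(precision=5,suppress=True)
s=get_state(); print(s['eef_pos'],toolR(s))
f=grab_frame("wrist"); cv2.imwrite("pics/w1.png",f["pixels"][:,:,::-1]); np.savez('w1.npz',E=f["extrinsics"],v=f["vfov"],c=[f["cx"],f["cy"]])
E
```

```text
t: 2.02
eef_pos: [0.5027, -0.099, 0.2]
ee_rot: [-0.363, 1.57, 3.069]
force: [0.6, 0.1, 0.3]
width: 0.0007
[ 0.50268 -0.09896  0.19997] [[-0.00084  0.28591 -0.95826]
 [ 0.00006 -0.95826 -0.28591]
 [-1.      -0.0003   0.00079]]
```

View pics/w1.png

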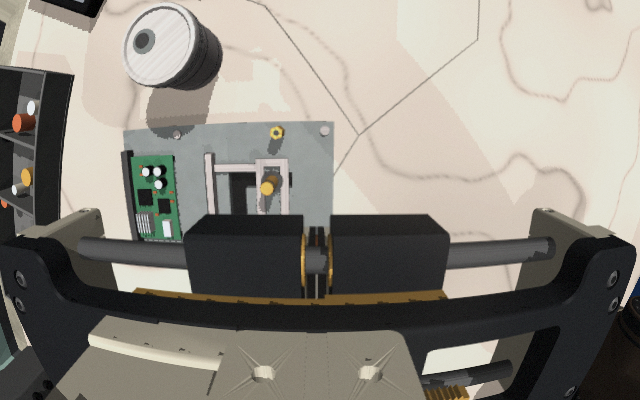

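```bash
cat >> h.py <<'E'
def wray(E,v,c,u,w):
    fl=200/tan(radians(v)/2); dx,dy=u-c[0],w-c[1]; r=hypot(dx,dy); th=r/fl
    d=A([sin(th)*dx/r,-sin(th)*dy/r,-cos(th)]); R=E[:3,:3]
    return -R.T@E[:3,3],R.T@d
def wonz(W,u,w,z):
    c,d=wray(W['E'],float(W['v']),W['c'],u,w); return c+d*(z-c[2])/d[2]
E
python3 - <<'E'
from h import *; import cv2
np.set_printoptions(precision=4,suppress=True)
W=np.load('w1.npz'); im=cv2.imread('pics/w1.png')
h=cv2.cvtColor(im,cv2.COLOR_BGR2HSV); m=cv2.inRange(h,(15,120,90),(35,255,255)); m[:,:230]=0; m[205:]=0;m[:,340:]=0
n,l,st,ce=cv2.connectedComponentsWithStats(m)
for i in range(1,n): print(st[i],ce[i])
cv2.imwrite('pics/w1c.png',cv2.resize(im[110:220,110:350],None,fx=3.3,fy=3.3,interpolation=2))
E
```

```text
[270 126  14  13  77] [277.1948 131.8442]
[266 176  11   9  55] [272.2909 179.0364]
[260 181  14  15 149] [266.698  187.9262]
```

View pics/w1c.png

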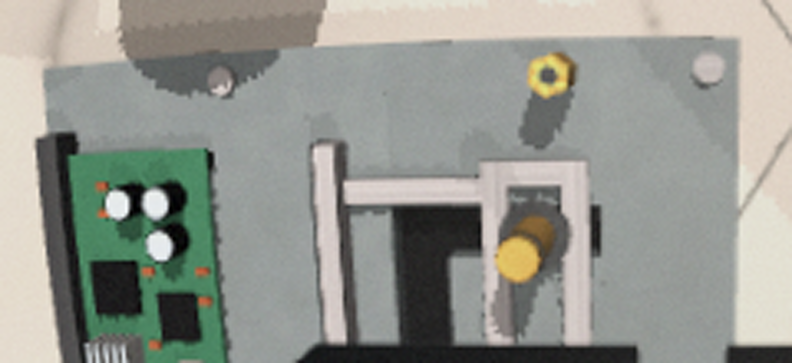

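Run:
```python
from h import *
np.set_printoptions(precision=4,suppress=True)
W=np.load('w1.npz')
P={k:wonz(W,u,v,z) for k,u,v,z in [("pin",267,188.2,.066),("mm",333.6,121.5,.02),("pm",123.6,131.2,.02),("slot0",291.8,179.1,.02),("sb",276.7,132.7,.046),("barTL",110+313/3.3,110+143/3.3,.036),("yokeBackR",110+588/3.3,110+163/3.3,.0265),("yokeFrontR",110+481/3.3,110+163/3.3,.0265)]}
d=P['pm']-P['mm']; yaw=atan2(d[1],d[0]); print(np.linalg.norm(d),degrees(yaw))
R=A([[cos(yaw),-sin(yaw)],[sin(yaw),cos(yaw)]])
O=P['mm'][:2]+R@A([.13,.085]); print("O",O)
for k,p in P.items(): print(k,p,R.T@(p[:2]-O)*1000)
print("corner",O+R@A([-.02,-.02]),"end",O+R@A([-.02,.015]))
```

```text
0.25793050390221195 16.47718304224976
O [ 0.6031 -0.0462]
pin [ 0.5485 -0.0845  0.066 ] [-63.3011 -21.284 ]
mm [ 0.5026 -0.1646  0.02  ] [-130.  -85.]
pm [ 0.7499 -0.0914  0.02  ] [127.9305 -85.    ]
slot0 [ 0.5285 -0.0905  0.02  ] [-84.0934 -21.304 ]
sb [ 0.5556 -0.1375  0.046 ] [-71.4567 -74.0771]
barTL [ 0.6278 -0.095   0.036 ] [  9.8712 -53.7828]
yokeBackR [ 0.538  -0.1116  0.0265] [-80.9952 -44.2609]
yokeFrontR [ 0.5723 -0.1019  0.0265] [-45.3855 -44.6559]
corner [ 0.5896 -0.071 ] end [ 0.5797 -0.0375]
```

```bash
python3 -m crank '[[0.06,0,0,0,0,0,0],[0.12,0,0,0,0,0,0],[0.152,0,0,0,0,0,0],[0.152,0,0,0,0,0,0]]'
python3 - <<'E'
from h import *; from station import *
import cv2
s=get_state(); print(s['eef_pos'],s['force'],s['t'])
for n in ("scene","side"):
    f=grab_frame(n)["pixels"][:,:,::-1]; cv2.imwrite(f"pics/{n}2.png",f)
    c=f[180:310,220:370] if n=="scene" else f[185:305,255:405]
    cv2.imwrite(f"pics/{n}2c.png",cv2.resize(c,None,fx=4,fy=4,interpolation=2))
E
```

```text
t: 2.58
eef_pos: [0.5013, -0.098, 0.0466]
ee_rot: [-0.147, 1.566, -2.996]
force: [0.8, -0.7, 0.9]
width: 0.0004
[ 0.50125313 -0.09800227  0.04663822] [ 0.82708662 -0.69332402  0.92114324] 2.575
```

View pics/scene2c.png

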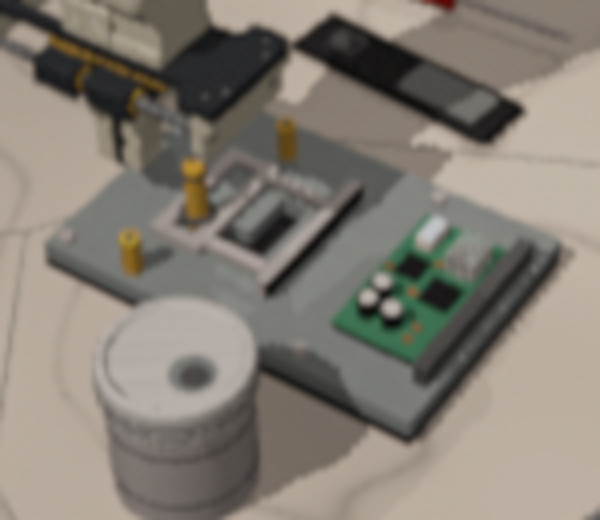

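View pics/side2c.png

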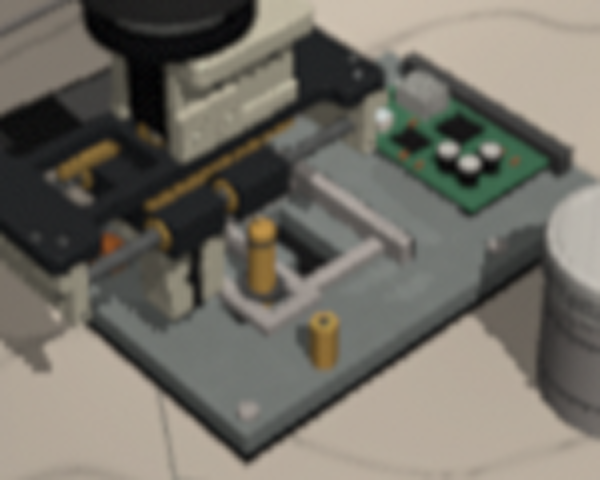

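```bash
python3 -m crank '[[0,0,-0.01,0,0,0,0],[0,0,-0.018,0,0,0,0],[0,0,-0.024,0,0,0,0],[0,0,-0.03,0,0,0,0],[0,0,-0.036,0,0,0,0],[0,0,-0.042,0,0,0,0],[0,0,-0.048,0,0,0,0],[0,0,-0.054,0,0,0,0]]'
python3 - <<'E'
from h import *; from station import *
import cv2
s=get_state(); print(s['eef_pos'],s['force'],s['t'])
W=np.load('w1.npz')
f=grab_frame("wrist"); cv2.imwrite("pics/w3.png",f["pixels"][:,:,::-1]); np.savez('w3.npz',E=f["extrinsics"],v=f["vfov"],c=[f["cx"],f["cy"]])
f=grab_frame("side")["pixels"][:,:,::-1]
cv2.imwrite("pics/side3c.png",cv2.resize(f[185:305,255:405],None,fx=4,fy=4,interpolation=2))
E
```

```text
t: 3.68
eef_pos: [0.555, -0.0834, 0.0482]
ee_rot: [-0.009, 1.57, -2.86]
force: [-3.5, -2.0, 3.3]
width: 0.0003
[ 0.55501236 -0.08335078  0.04821014] [-3.51095653 -2.00363603  3.26525017] 3.675
```

View pics/side3c.png

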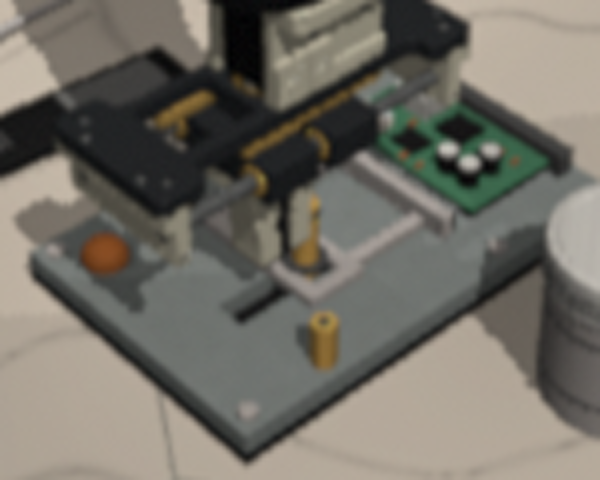

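View pics/w3.png

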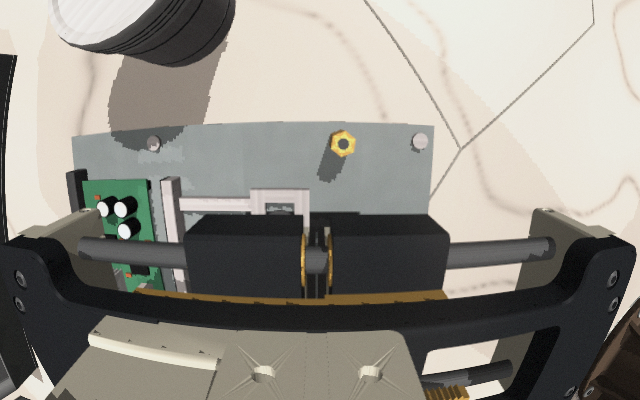

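Run:
```python
from h import *; import cv2
np.set_printoptions(precision=4,suppress=True)
im=cv2.imread('pics/w3.png'); cv2.imwrite('pics/w3c.png',cv2.resize(im[110:220,60:300],None,fx=3.3,fy=3.3,interpolation=2))
W=np.load('w3.npz')
y=radians(16.48);R=A([[cos(y),-sin(y)],[sin(y),cos(y)]])
for u,v,z in [(162,178,.036),(251,189,.0265),(310,189,.0265),(434,126,.02)]: print((R.T@(wonz(W,u,v,z)[:2]-A([.6031,-.0462])))*1000)
```

```text
[ 37.4579 -55.1005]
[-17.0972 -45.7999]
[-52.7355 -45.777 ]
[-129.9994  -85.1387]
```

View pics/w3c.png

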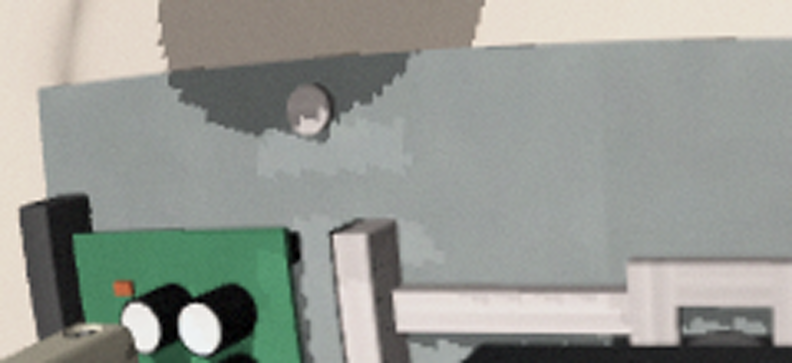

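```bash
python3 -m crank '[[0,0,-0.006,0,0,0,0],[0,0,-0.011,0,0,0,0],[0,0,-0.014,0,0,0,0],[0,0,-0.016,0,0,0,0],[0,0,-0.017,0,0,0,0]]'
```

```text
t: 4.4
eef_pos: [0.5691, -0.0791, 0.0481]
ee_rot: [-0.084, 1.567, -2.935]
force: [-10.7, -4.5, 7.0]
width: 0.0005
```

```bash
python3 -m crank '[[0,0,-0.001,0,0,0,0],[0,0,-0.002,0,0,0,0],[0,0,-0.002,0,0,0,0]]'
```

```text
t: 4.78
eef_pos: [0.5694, -0.079, 0.0481]
ee_rot: [-0.093, 1.564, -2.944]
force: [-13.4, -4.1, 11.7]
width: 0.0007
```

```bash
cat > look.py <<'E'
import sys; from h import *; from station import *; import cv2
t=sys.argv[1]; s=get_state(); print(s['t'],s['eef_pos'],s['force'])
f=grab_frame("wrist"); w=f["pixels"][:,:,::-1]; np.savez(f'w{t}.npz',E=f["extrinsics"],v=f["vfov"],c=[f["cx"],f["cy"]])
cv2.imwrite(f'pics/w{t}.png',w)
g=grab_frame("side")["pixels"][:,:,::-1]; cv2.imwrite(f'pics/side{t}.png',g); k=grab_frame("scene")["pixels"][:,:,::-1]; cv2.imwrite(f'pics/scene{t}.png',k)
a=cv2.resize(w[100:220,60:340],(780,334),interpolation=2)
b=np.hstack([cv2.resize(x,(390,260),interpolation=2) for x in (g[185:305,255:435],k[190:300,220:385])])
cv2.imwrite(f'pics/m{t}.png',np.vstack([a,b]))
E
python3 look.py 4
```

```text
4.775 [ 0.56939983 -0.0790325   0.04812226] [-13.40078289  -4.10632147  11.7270094 ]
```

View pics/m4.png

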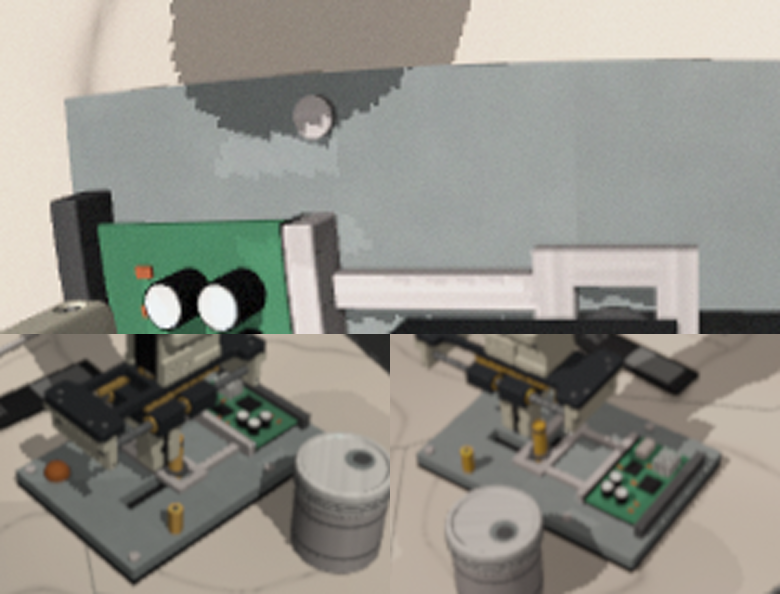

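```bash
python3 -m crank '[[0,0,0.006,0,0,0,0],[0,0,0.014,0,0,0,0],[0,0,0.014,0,0,0,0],[-0.03,0,0.014,0,0,0,0],[-0.045,0,0.014,0,0,0,0],[-0.045,0.02,0,0,0,0,0],[-0.045,0.034,-0.021,0,0,0,0],[-0.045,0.034,-0.021,0,0,0,0]]'; python3 look.py 5
```

```text
t: 5.92
eef_pos: [0.6044, -0.1047, 0.0931]
ee_rot: [2.862, 1.57, 0.011]
force: [0.2, -0.1, -1.1]
width: 0.0001
5.925 [ 0.60441985 -0.10472381  0.09307002] [ 0.20221277 -0.05377538 -1.06464432]
```

View pics/w5.png

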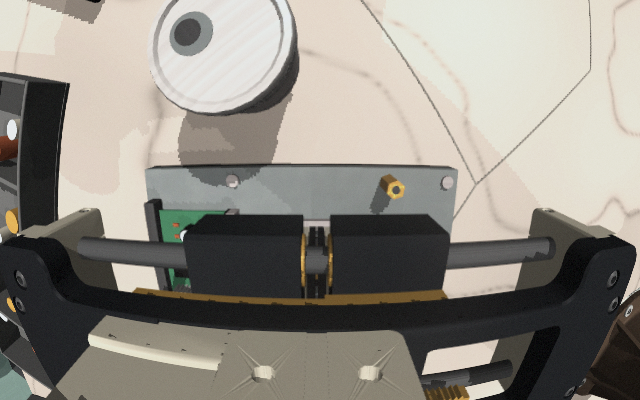

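View pics/m5.png

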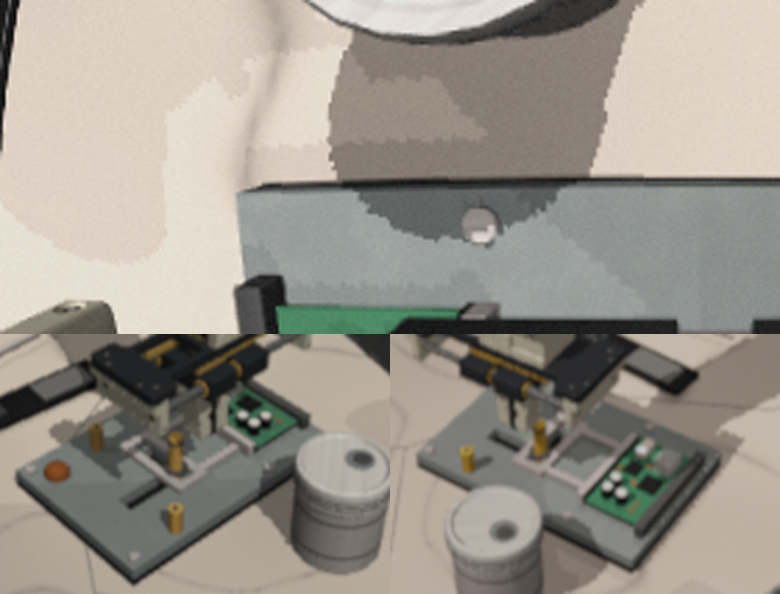

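```bash
cat > pin.py <<'E'
import sys; from h import *; import cv2
np.set_printoptions(precision=4,suppress=True)
def blobs(n,t):
    im=cv2.imread(f'pics/{n}{t}.png'); h=cv2.cvtColor(im,cv2.COLOR_BGR2HSV); m=cv2.inRange(h,(12,120,60),(32,255,255))
    n_,l,st,ce=cv2.connectedComponentsWithStats(m); 
    return [(st[i].tolist(),ce[i].round(1).tolist()) for i in range(1,n_) if st[i][4]>15 and 225<ce[i][0]<345 and 190<ce[i][1]<290]
for t in sys.argv[1:]:
  for n in ("scene","side"): print(t,n,blobs(n,t))
E
python3 pin.py 0 5
```

```text
0 scene [([270, 207, 9, 8, 46], [273.7, 210.5]), ([289, 210, 5, 10, 36], [291.4, 214.7]), ([266, 220, 6, 15, 69], [268.6, 226.8]), ([250, 238, 6, 11, 47], [252.4, 242.6])]
0 side [([297, 227, 5, 12, 51], [299.1, 232.6]), ([317, 240, 7, 18, 105], [319.9, 248.4]), ([276, 244, 11, 9, 74], [280.7, 248.3]), ([333, 264, 6, 13, 68], [335.5, 270.2])]
5 scene [([254, 195, 32, 16, 109], [267.7, 202.8]), ([275, 210, 5, 7, 16], [276.9, 212.5]), ([281, 227, 6, 14, 64], [283.0, 234.3]), ([250, 238, 6, 10, 45], [252.5, 242.6])]
5 side [([322, 188, 15, 11, 74], [328.4, 192.2]), ([297, 227, 6, 12, 52], [299.1, 232.7]), ([333, 230, 6, 18, 96], [335.5, 238.8]), ([276, 244, 11, 9, 71], [280.8, 248.1]), ([333, 264, 6, 13, 68], [335.5, 270.2])]
```

Run:
```python
from h import *
y=radians(16.48);R=A([[cos(y),-sin(y)],[sin(y),cos(y)]])
for n,a,b in (("scene",(268.6,226.8),(283,234.3)),("side",(319.9,248.4),(335.5,238.8))):
    d=onz(n,*b,.05)-onz(n,*a,.05); print(n,R.T@d[:2]*1000)
```

```text
scene [43.86505231 -2.47550094]
side [41.96760111  0.21153042]
```

```bash
python3 -m crank '[[0.025,0,0.002,0,0,0,0],[0.045,0,0.003,0,0,0,0],[0.045,0,0.003,0,0,0,0],[0.045,-0.008,0.003,0,0,0,0],[0.045,-0.016,0.003,0,0,0,0],[0.045,-0.022,0.003,0,0,0,0],[0.045,-0.028,0.003,0,0,0,0],[0.045,-0.034,0.003,0,0,0,0],[0.045,-0.04,0.003,0,0,0,0]]'; python3 look.py 6; python3 pin.py 6
```

```text
t: 7.2
eef_pos: [0.5886, -0.0666, 0.0485]
ee_rot: [2.747, 1.57, -0.104]
force: [0.7, -1.7, 0.9]
width: 0.0002
7.2 [ 0.58861587 -0.0666388   0.04850985] [ 0.72337714 -1.68370151  0.9395762 ]
6 scene [([266, 201, 30, 14, 99], [279.0, 207.7]), ([250, 238, 6, 10, 45], [252.5, 242.6])]
6 side [([306, 198, 14, 12, 71], [312.5, 202.8]), ([328, 198, 26, 16, 67], [338.9, 206.2]), ([328, 216, 6, 7, 19], [330.9, 218.4]), ([297, 231, 5, 8, 29], [298.9, 234.8]), ([276, 244, 11, 9, 71], [280.6, 248.2]), ([333, 264, 6, 13, 68], [335.5, 270.2])]
```

View pics/m6.png

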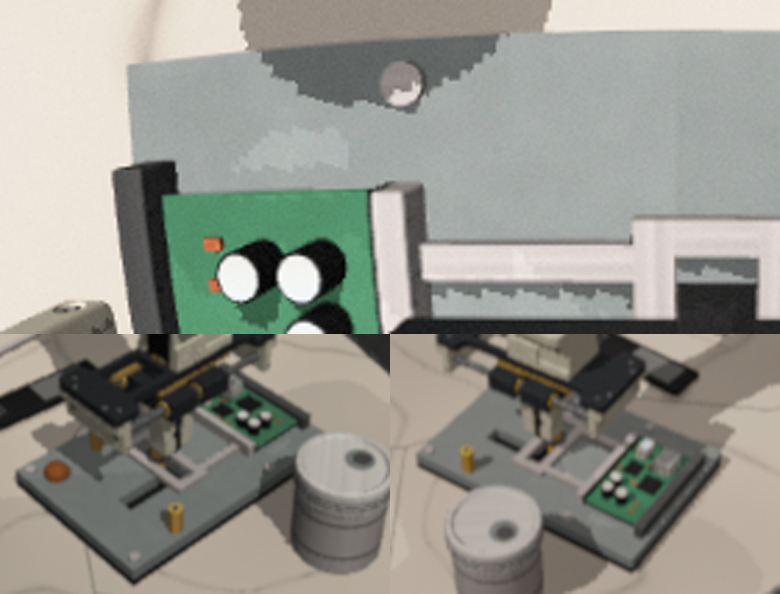

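```bash
python3 -m crank '[[0,-0.005,0,0,0,0,0],[0,-0.009,0,0,0,0,0],[0,-0.012,0,0,0,0,0],[0,-0.014,0,0,0,0,0],[0,-0.016,0,0,0,0,0],[0,-0.016,0,0,0,0,0]]'
```

```text
t: 8.1
eef_pos: [0.5847, -0.0542, 0.0489]
ee_rot: [1.518, 1.567, -1.332]
force: [4.9, -17.2, -0.5]
width: -0.0
```

```bash
python3 -m crank '[[0,0,0,0,0,0,0],[0,-0.001,0,0,0,0,0],[0,-0.001,0,0,0,0,0]]'; python3 look.py 7
```

```text
t: 8.48
eef_pos: [0.5846, -0.054, 0.0491]
ee_rot: [1.544, 1.567, -1.307]
force: [6.3, -20.4, -0.3]
width: 0.0005
8.475 [ 0.58460995 -0.05395087  0.04905851] [  6.25846469 -20.43694787  -0.25340169]
```

View pics/m7.png

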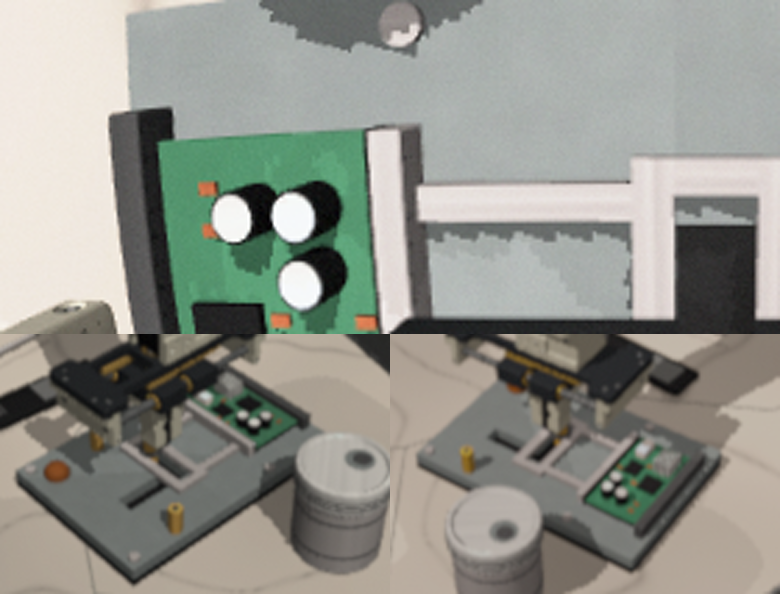

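Solid stop felt (20 N against the 2–4 N push). The jaw is still tight on the board. Back off in −y, then rise.

```bash
python3 -m crank '[[0,0.008,0,0,0,0,0],[0,0.018,0,0,0,0,0],[0,0.025,0,0,0,0,0],[0,0.025,0,0,0,0,0],[-0.03,0.025,0,0,0,0,0],[-0.08,0.025,0,0,0,0,0],[-0.13,0.025,0,0,0,0,0],[-0.16,0.025,0.03,0,0,0,0],[-0.16,0.025,0.08,0,0,0,0],[-0.16,0.025,0.12,0,0,0,0]]';python3 -m crank '[[0,0.03,0,0,0,0,0],[0,0.06,0,0,0,0,0],[0,0.06,0,0,0,0,0]]'; python3 look.py 8; python3 pin.py 8
```

```text
t: 9.88
eef_pos: [0.4743, -0.109, 0.2086]
ee_rot: [-2.844, 1.57, 0.589]
force: [0.2, 0.5, -0.9]
width: 0.0004
t: 10.25
eef_pos: [0.4932, -0.1675, 0.2082]
ee_rot: [-0.358, 1.571, 3.073]
force: [-0.6, 0.9, 0.4]
width: 0.0007
10.25 [ 0.49320449 -0.1675025   0.20817803] [-0.62717943  0.92072629  0.40320474]
8 scene [([270, 207, 9, 8, 49], [273.8, 210.8]), ([289, 210, 6, 23, 102], [291.4, 220.9]), ([250, 238, 6, 10, 44], [252.4, 242.6])]
8 side [([298, 186, 8, 10, 34], [302.1, 190.1]), ([321, 222, 7, 18, 89], [324.0, 230.9]), ([297, 228, 5, 11, 51], [299.1, 232.6]), ([276, 244, 11, 9, 76], [280.8, 247.9]), ([333, 264, 6, 13, 68], [335.5, 270.2])]
```

View pics/m8.png

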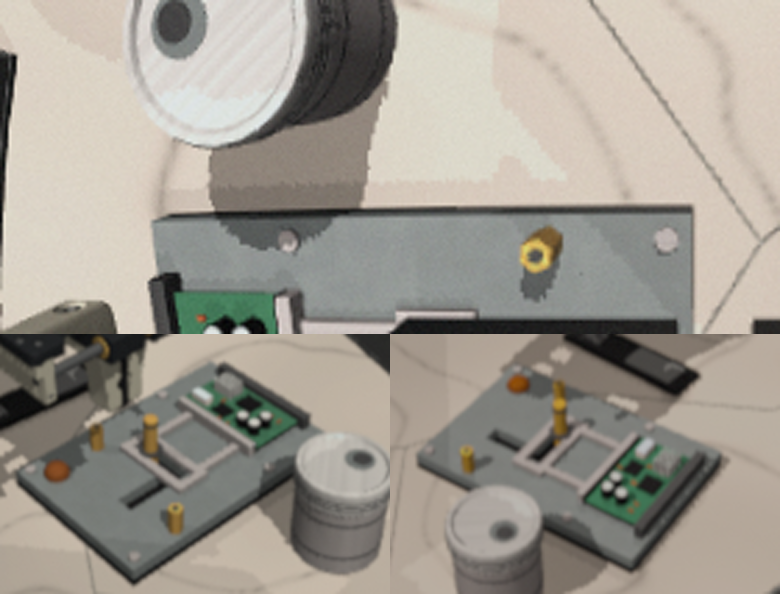

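View pics/w8.png

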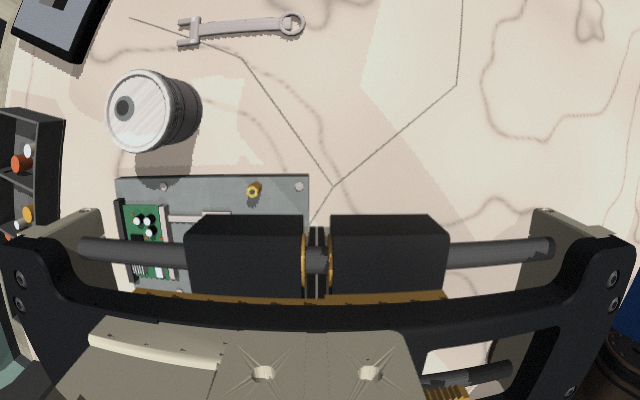

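Run:
```python
from h import *; import cv2
y=radians(16.48);R=A([[cos(y),-sin(y)],[sin(y),cos(y)]])
for a in ((319.9,248.4),(335.5,238.8)): print(R.T@(onz("side",324.0,230.9,.05)-onz("side",*a,.05))[:2]*1000)
d=onz("scene",291.4,230,.05)
# top heights: pin top in side: row 222 vs start 240; triangulate top
print(tri(("scene",291.4+.3,222.5),("side",324.3,224)), tri(("scene",268.6,221.5),("side",320.3,242)))
for n in("scene","side"):
  a=cv2.imread(f'pics/{n}0.png').astype(int);b=cv2.imread(f'pics/{n}8.png').astype(int); print(n)
a=cv2.imread('pics/scene8.png')[190:260,230:330]; b=cv2.imread('pics/side8.png')[205:275,270:370]
cv2.imwrite('pics/z8.png',np.hstack([cv2.resize(x,(400,280),interpolation=2) for x in(a,b)]))
```

```text
[41.23522163 33.86025183]
[-0.73237948 33.64872141]
(array([ 0.58334706, -0.03910925,  0.05883608]), np.float64(0.006544476033344363)) (array([ 0.55100616, -0.08476531,  0.06274732]), np.float64(0.000307746155316897))
scene
side
```

View pics/z8.png

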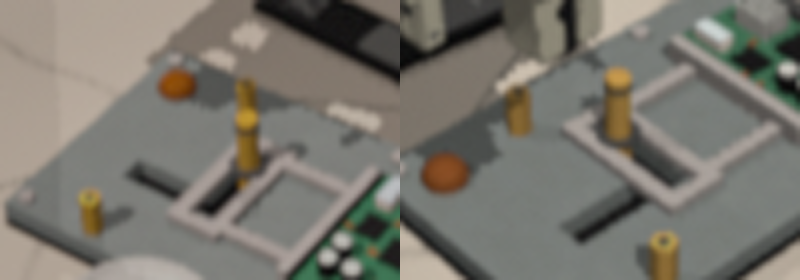

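View pics/scene8.png

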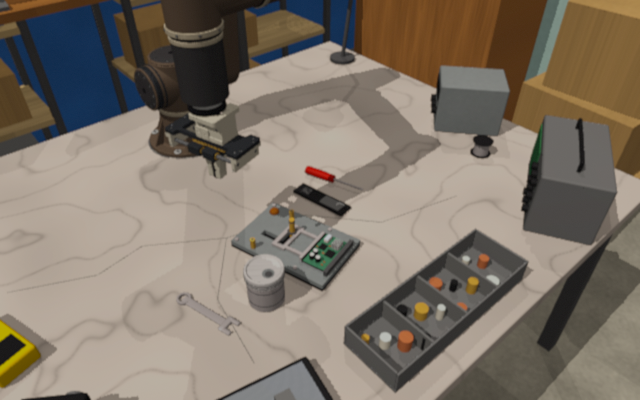

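Run:
```python
from h import *
y=radians(16.48);R=A([[cos(y),-sin(y)],[sin(y),cos(y)]])
for n,a,b in(("scene",(268.6,221.5),(291.75,219.25)),("side",(320.3,242),(324.5,224.25))): print(n,R.T@(onz(n,*b,.066)-onz(n,*a,.066))[:2]*1000)
print(tri(("scene",291.75,219.25),("side",324.5,224.25)))
from station import job_done; print(job_done())
```

```text
scene [41.44340786 35.91614693]
side [42.14408764 34.62671307]
(array([ 0.58154208, -0.03928621,  0.06329248]), np.float64(0.0012373578546195378))
the job is handed in; nothing more can be done
None
```

I pushed the pin along the long leg until the jaw closed on the board, then round the corner to the end of the short leg. I backed the hand off before rising each time and handed the job in at about 10 s. No verdict is reported on hand-in.

- **Jaw:** the pin started about 12 mm along the long leg. It then moved about 42–43 mm to a firm stop at about 14 N sideways, which puts the jaw at about 54–55 mm. The pictures show it tight on the board.
- **Short leg:** the pin moved about 34–36 mm and met a firm stop at about 20 N, against a normal push of 2–4 N.
- **Pin height:** its top measured 63.3 mm, against 62.7 mm before the push and 66 mm given. The cameras read about 3 mm low, so it looks seated and not lifted.
- **Loose parts:** standoff_b and the lens are unchanged to within half a pixel, as is standoff_a in the side view. In the scene picture the pin now hides standoff_a. I judged the canister, remote back, spanner and driver only by eye, and they look unmoved.
- **Hand:** it ended clear of everything, with the fingertips about 0.21 m above the counter.
- **Disagreements:** the scene and side cameras differed by 1–2 mm on the pin's travel and up to about 10 mm on the plate corners. I therefore used the wrist camera and the force at the stops. During the first push the hand also felt up to 12 N upward, meaning the pin was pressed down, not lifted.

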